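Shut the mini centrifuge and start the spin

ROBOT

A 6-joint arm with a two-finger parallel gripper is mounted at the origin on a cart in front of the work surface, level with it; the furniture and walls round the work are solid. World frame = base frame: x ahead of the robot, y to its left, z up, the work surface at z = 0. Lengths are in mm, angles in rad, forces in N, time in s.
With the tool pointing down it reaches from about 200 to 875 mm from the base axis. Payload 3.4 kg.
Tool frame: the origin (TCP) lies between the finger pads; the fingertips stand 17 mm ahead of it and the grasp point (between the pads) lies 2 mm behind it; z points along the fingers, y is the line along which they close (so a half turn about z gives the same grasp; the last joint's range is limited). The gripper opens to 94 mm and grips with 3 to 60 N. Pads are 16 mm wide; open, the fingers measure 119 mm over their backs; the gripper's body (75 mm by 177 mm) begins 78 mm behind the grasp point.
Start: joints at [-1.33, 0.276, 1.505, -0, 1.361, -0.121], TCP at [203.528, -537.813, 199.593] pointing down, gripper open.
Joint ranges: [-2.89, 2.89], [-0.75, 2.08], [0.22, 2.7], [-1.18, 4.32], [0.11, 2.71], [-2.7, 2.7]. Speed limits (rad/s): [2.57, 2.57, 3.14, 3.14, 3.14, 3.14].

INTERFACE

Orientations are given as a rotation vector (axis times angle).
In Python, from plant import arm, gripper_open, close_gripper, planner, eyes, workorder, monitor gives the robot as it stands. Calls block until the motion is done:
- arm.goto(position, orientation): joint-space move of the TCP to a pose.
- arm.movel(position, frame=None, max_speed=150): straight line of the TCP; frame=None keeps the orientation; max_speed is the mean speed in mm/s.
- arm.set_joints(angles): joint-space move.
- gripper_open() and close_gripper(f_grip=None): open the fingers fully, or close them until they stop; f_grip is the grip in N (None keeps the last).
- arm.wait(seconds).
- planner.ik(position, orientation): joint angles nearest the present ones, or None.
- eyes.get_image(name): name is "scene" or "top" or "wrist"; returns the picture (480x640x3 uint8, red, green, blue); there is no depth.
- eyes.camera_params(name): a dict with "mtx" (3x3 intrinsics, pixels), "k1" (the pictures are not rectified: a ray, as slopes to the right and down, at radius r is drawn at 1 + k1 r^2 times it, then the intrinsics apply), "T" (4x4, takes a point from camera to world coordinates); the wrist camera has in their place "T_tool_cam" (4x4, takes a point from camera to tool coordinates, whose origin is the TCP and whose axes are the flange's). Camera axes: x right, y down, z forward; pixel columns grow to the right and rows downward; lengths in mm; the calibration is good to about 2 mm. A picture is of the moment at which its call begins: read the wrist's pose just before it. camera_params takes no time and is no camera call.
A pose or a line that the arm cannot do raises arm.Unreachable and nothing moves.
- workorder.hand_in(): hands the job in; it is judged then, once.
Readings, each from a call of its own:
- monitor.current_clock(): time.
- monitor.current_q(): joint angles.
- monitor.current_joint_velocities(): joint speeds.
- monitor.current_tau(): joint torques, N m.
- monitor.current_position(): TCP position.
- monitor.current_tool_rot(): TCP orientation.
- monitor.current_wrist_force(): force on the tool from outside, world axes, zero at the start.
- monitor.current_moment(): the same for the moment, N m.
- monitor.current_grip_width(): finger opening in mm.
- monitor.current_gripper_force(): force on a finger pad.
Only numpy, scipy, OpenCV 4.12 (cv2) and the standard library are available. Lean on these libraries where they do the work, as an engineer would, in place of code of your own. Each camera call takes 0.05 s, during which the arm holds its last target. There are 200 camera calls.

TASK

The mini centrifuge is loaded and its clear lid stands open. With your fingertips, gently push the lid over and down until it is fully shut, and only then press the green start key lightly all the way in and let it go. Leave the red and blue keys and the rotor with its tubes alone, do not lift or shove the centrifuge or disturb the other things on the bench, and withdraw clear of everything.

Things in the scene. Friction and masses are not known exactly. Their poses are not given: they have to be found in the camera images.
- centrifuge: white mini centrifuge, loose on rubber feet, about 1.7 kg: 152 mm wide (y), about 224 mm long (x, from -142 front to +80 back), rim of the round chamber 66 mm above the bench. Origin: on the bench under the middle of the chamber; x points to its back (the hinge), y to its left, z up. The chamber block runs from x -72 to +72 mm; in front of it a low key panel slopes down to the front at 15 degrees, with three keys in a row
- lid (a joint): angle of the clear round lid, rad: 0 fully shut, grows as the front edge rises, 1.57 upright; starts at 1.0 to 1.4. A stiff hinge holds it at any angle; about 1 N at the front edge moves it. No catch: at 0 it lands on a firm stop that hardly gives, so finish slowly. Shallow dome, 129 mm across, 22 mm high; its outside faces back while it stands open
- lid_hinge (a point): middle of the lid's hinge line, which runs along the centrifuge's y, 72 mm behind the chamber's middle, 67.5 mm above the bench. Its axes are the lid's: -x from the hinge to the front edge, z out of the lid's outside (straight up when shut)
- lid_tab (a point): front tip of the small clear tab (36 mm wide, 5 mm thick) on the lid's front edge, 146 mm from the hinge; moves with the lid
- lid_top (a point): point on the flat part of the lid's outside, on its centre line, 112 mm from the hinge towards the tab and 22 mm out from the lid's rim plane; the flat is a disc of 46 mm radius centred 72 mm from the hinge; moves with the lid, axes as lid_hinge. Shut, it lies about 90 mm above the bench
- start_key (a joint): travel of the green round start key (the middle one) in m: 0 out, 0.004 fully in; sprung, about 1 N to begin, 3 N fully in, springs back
- start_key_top (a point): centre of the green key's top face, 21 mm in diameter, 7.5 mm proud of the panel, about 119 mm in front of the chamber's middle and 46 mm above the bench; its z axis points out of the key (15 degrees from straight up, leaning to the front), pressing goes the other way
- stop_key (a joint): travel of the red key, 44 mm to the left (+y) of the green one, the same size and spring; leave it alone
- pulse_key (a joint): travel of the blue key, 44 mm to the right (-y) of the green one, the same size and spring; leave it alone
- rotor: black rotor, 100 mm in diameter, in the open chamber, loaded with four microtubes; origin under its middle, 31 mm above the bench; it and the tubes stay below 62 mm; not to be touched
- tall_vial: black-capped vial standing loose beside the centrifuge, 22 mm in diameter, 96 mm tall; origin: centre of its base
- vial_0: small vial with a yellow cap standing loose beside the key panel, 16 mm in diameter, 42 mm tall; origin: centre of its base
- petri_dish: closed dish, 57 mm in diameter, 14 mm high, loose; origin: centre of its base
- microtube_rack: clear microtube rack with one tube standing up in it, 89 x 66 mm, 66 mm tall with the tube, loose; origin: centre of its base
- stain_jar: white jar with a white screw cap, 60 mm in diameter, 76 mm tall, standing loose; origin: centre of its base
Things that resemble listed ones, but are neither listed nor needed, are in the scene too. What is meant by the petri_dish is not black or brown, and is the larger of those in its own colour.

How it is judged:
By the outcome, as a careful person would: the job done as asked, in the order asked, and still so for the second after the job is handed in, with the robot touching nothing.
It also fails if it takes over 51 s, if anything falls off the work surface, if the arm or the gripper's body presses on something with over 40 N, if the wrist force passes 120 N, or if a joint passes its speed limit or range.

## Working session

There is one attempt and no reset: what is moved stays moved. The work goes in short steps, each a Python script; the robot and the scene stay as the last script left them, time stands still between calls to the robot, and variables do not carry over. Pictures are saved under pics/ and viewed, at most 10 in all, crops included, and the job is handed in when it is done.

```bash
ls; mkdir -p pics
python3 - <<'E'
from plant import *
import cv2, numpy as np
np.set_printoptions(precision=3,suppress=True)
for n in ("scene","top"):
    im=eyes.get_image(n); cv2.imwrite(f"pics/{n}0.png",im[:,:,::-1]); p=eyes.camera_params(n); print(n,p)
print(eyes.camera_params("wrist"), monitor.current_clock(), monitor.current_tool_rot())
E
```

```text
pics
scene {'mtx': array([[544.082,   0.   , 325.464],
       [  0.   , 544.082, 245.764],
       [  0.   ,   0.   ,   1.   ]]), 'k1': -0.031540513564636344, 'T': array([[   0.467,   -0.419,    0.779, -430.527],
       [  -0.884,   -0.221,    0.412, -257.498],
       [  -0.   ,   -0.881,   -0.473,  641.329],
       [   0.   ,    0.   ,    0.   ,    1.   ]])}
top {'mtx': array([[501.35 ,   0.   , 319.962],
       [  0.   , 501.35 , 244.382],
       [  0.   ,   0.   ,   1.   ]]), 'k1': -0.12693991144561165, 'T': array([[   0.012,   -0.994,    0.112,  369.113],
       [  -1.   ,   -0.012,    0.003,  247.02 ],
       [  -0.001,   -0.112,   -0.994, 1424.252],
       [   0.   ,    0.   ,    0.   ,    1.   ]])}
{'mtx': array([[356.086,   0.   , 325.722],
       [  0.   , 356.086, 244.701],
       [  0.   ,   0.   ,   1.   ]]), 'k1': -0.0356213397281424, 'T_tool_cam': array([[  -0.001,   -0.967,   -0.254,   72.705],
       [   1.   ,   -0.001,    0.001,    1.053],
       [  -0.001,   -0.254,    0.967, -184.308],
       [   0.   ,    0.   ,    0.   ,    1.   ]])} 0.1 [-3.089 -0.565  0.   ]
```

View pics/scene0.png

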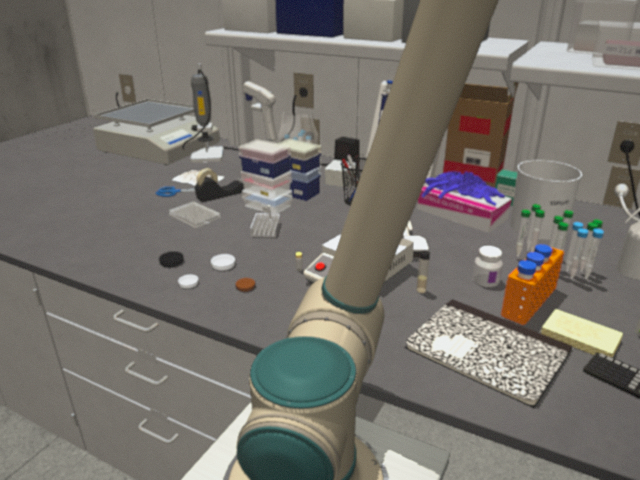

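View pics/top0.png

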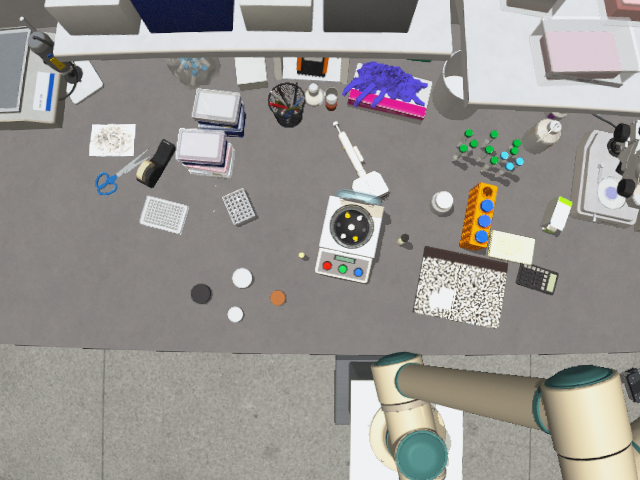

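The top view shows the centrifuge around (350,237), with red (327,266), green (343,269) and blue (359,272) keys. The open lid is edge-on near (358,197), a pipette lies just behind it at (370,183), the tall vial is at (404,239) and the yellow-capped vial is at (302,255). In the scene view the arm hides most of the centrifuge.

```bash
cat > h.py <<'E'
from plant import *
import cv2, numpy as np
from scipy.spatial.transform import Rotation as R
np.set_printoptions(precision=3,suppress=True)
def snap(n):
    p=eyes.camera_params(n)
    if n=="wrist":
        T=np.eye(4);T[:3,:3]=R.from_rotvec(monitor.current_tool_rot()).as_matrix();T[:3,3]=monitor.current_position()
        p["T"]=T@p["T_tool_cam"]
    return eyes.get_image(n),p
def ray(p,uv):
    d=(np.array(uv,float)-p["mtx"][:2,2])/p["mtx"][0,0]; s=d.copy()
    for _ in range(20): s=d/(1+p["k1"]*(s@s))
    return p["T"][:3,3],p["T"][:3,:3]@np.r_[s,1]
def onz(p,uv,z):
    o,d=ray(p,uv); return o+d*(z-o[2])/d[2]
def proj(p,X):
    c=np.linalg.inv(p["T"])@np.r_[X,1]; s=c[:2]/c[2]; s=s*(1+p["k1"]*(s@s)); return s*p["mtx"][0,0]+p["mtx"][:2,2]
HSV={"red":((0,170,90),(6,255,255)),"green":((50,120,60),(85,255,255)),"blue":((100,140,90),(118,255,255))}
def blob(im,col,near,rad):
    h=cv2.cvtColor(im,cv2.COLOR_RGB2HSV); m=cv2.inRange(h,*map(np.array,HSV[col]))
    k=np.zeros_like(m); cv2.circle(k,tuple(int(v) for v in near),rad,255,-1)
    n,_,st,ce=cv2.connectedComponentsWithStats(m&k)
    i=1+np.argmax(st[1:,4]); return ce[i],st[i]
E
python3 - <<'E'
from h import *
im=cv2.imread("pics/top0.png")[:,:,::-1].copy();p=eyes.camera_params("top")
K={}
for c,n in (("red",(327,266)),("green",(343,269)),("blue",(359,272))):
    u,s=blob(im,c,n,9); K[c]=onz(p,u,46); print(c,u,s,K[c])
d=K["red"]-K["blue"]; print("spacing",np.hypot(*d[:2])); yaw=np.arctan2(-d[0],d[1]); print("yaw",yaw)
print("C from key",K["green"]+119*np.array([np.cos(yaw),np.sin(yaw),0]))
print("rotor",onz(p,(352,227),58), "tallvial",onz(p,(404,238),96),"vial0",onz(p,(302,255),42),"pip",onz(p,(370,183),30),"lidtop",onz(p,(358,193),180))
E
python3 -c "
import cv2
im=cv2.imread('pics/top0.png')[100:300,270:470];cv2.imwrite('pics/c0.png',cv2.resize(im,(600,600),interpolation=3))"
```

```text
red [326.604 265.396] [323 262   8   8  48] [466.344 231.894  46.   ]
green [342.4 268.6] [339 265   8   8  50] [458.015 188.315  46.   ]
blue [358.    271.913] [355 268   7   8  46] [449.368 145.286  46.   ]
spacing 88.25590450011956
yaw -0.19355530504711776
C from key [574.792 165.425  46.   ]
rotor [572.247 163.192  58.   ] tallvial [538.626  25.84   96.   ] vial0 [494.635 300.271  42.   ] pip [703.684 110.644  30.   ] lidtop [641.316 155.808 180.   ]
```

View pics/c0.png

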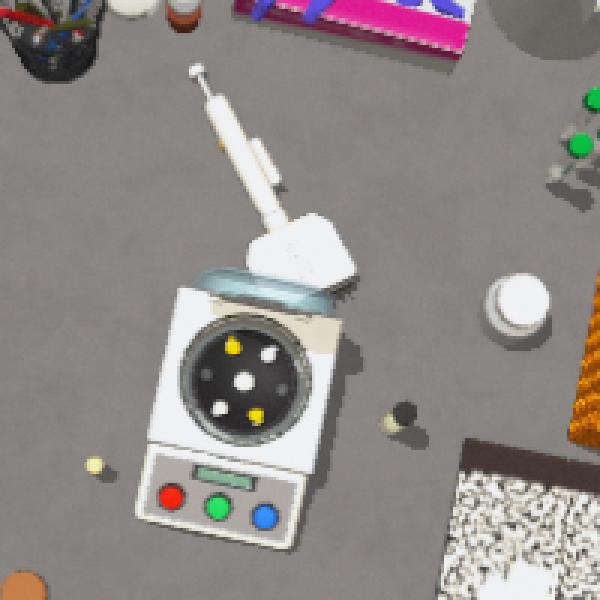

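The crop shows the yaw clearly. A white, fan-shaped pipette stand sits directly behind the lid. I'll look from close by with the wrist camera to measure the lid angle and the height of that stand.

```bash
cat >> h.py <<'E'
def down(yaw,tilt=0): # tool down, tool x along yaw
    return (R.from_euler('z',yaw)*R.from_euler('y',tilt)*R.from_euler('x',np.pi)).as_rotvec()
E
python3 - <<'E'
from h import *
yaw=-.193; ux=np.array([np.cos(yaw),np.sin(yaw),0]); C=np.array([573,165,0])
close_gripper(5)
arm.movel([203,-537,330])
P=C-130*ux; P[2]=380
print(planner.ik(P,down(yaw)))
arm.goto(P,down(yaw))
im,p=snap("wrist"); cv2.imwrite("pics/w1.png",im[:,:,::-1]); np.save("w1T.npy",p["T"])
im,p=snap("scene"); cv2.imwrite("pics/s1.png",im[:,:,::-1])
print(monitor.current_clock(),monitor.current_position(),monitor.current_grip_width(),monitor.current_wrist_force())
E
```

```text
[0.259 0.086 1.314 0.    1.742 2.023]
5.3417 [445.693 189.419 379.906] 0.39695809373785845 [ 0.066  0.003 -0.066]
```

View pics/w1.png

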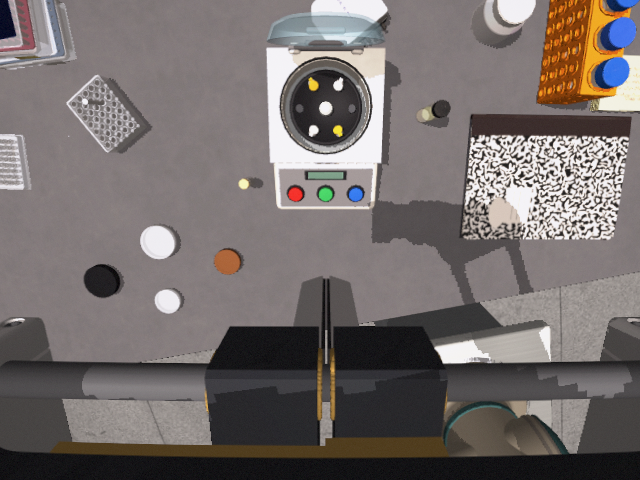

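View pics/s1.png

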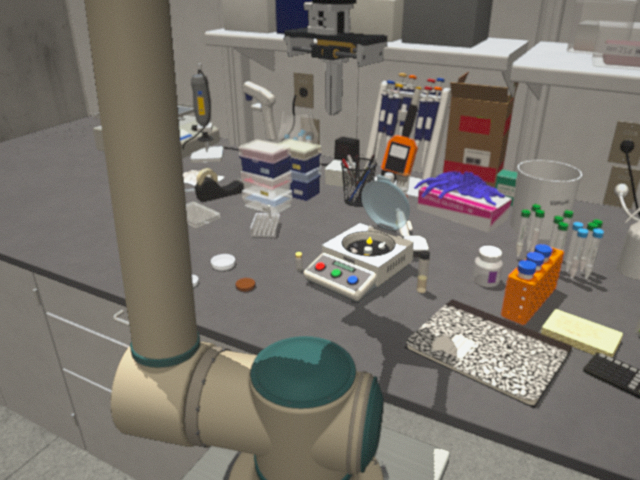

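The wrist view has red (295,194), green (325,194) and blue (355,194), with the rotor at (326,105). The lid spans rows 12–50, and the stand behind it is only partly visible. In the scene view the lid is a disc around (388,203), and nothing tall sticks up behind it. I'll enlarge both lid regions and compute the keys.

Run:
```python
from h import *
im=cv2.imread("pics/w1.png")[:,:,::-1].copy();p=eyes.camera_params("wrist");p["T"]=np.load("w1T.npy")
ps=eyes.camera_params("scene");pt=eyes.camera_params("top")
K={}
for c,n in (("red",(295,194)),("green",(325,194)),("blue",(355,194))):
    u,s=blob(im,c,n,14); K[c]=onz(p,u,46); print(c,u,s[2:],K[c])
d=K["red"]-K["blue"]; yaw=np.arctan2(-d[0],d[1]); ux=np.array([np.cos(yaw),np.sin(yaw),0]);C=K["green"]+119*ux;C[2]=0
print("sp",np.linalg.norm(d),"yaw",yaw,"C",C,"rotor",onz(p,(326,108),60))
H=C+72*ux+[0,0,67.5]
for th in (1,1.1,1.2,1.3,1.4):
    t=H+146*(-np.cos(th)*ux+[0,0,np.sin(th)]); print(th,"tab: wrist",proj(p,t),"scene",proj(ps,t),"top",proj(pt,t))
for z in (0,20,50,100,150,200,250): print(z,"pip end top(335,123)->scene",proj(ps,onz(pt,(335,123),z)),"mid(352,155)",proj(ps,onz(pt,(352,155),z)),"base(370,183)",proj(ps,onz(pt,(370,183),z)))
a=cv2.resize(im[0:75,250:400],(800,400),interpolation=3)
s=cv2.imread("pics/s1.png")[:,:,::-1][160:310,290:450]; b=cv2.resize(s,None,fx=2.6,fy=1.3*1,interpolation=3)
cv2.imwrite("pics/c1.png",a[:,:,::-1]); s=cv2.imread("pics/s1.png")[150:300,300:500]; cv2.imwrite("pics/c2.png",cv2.resize(s,(800,600),interpolation=3))
```

```text
red [295.128 193.713] [ 15  14 164] [467.574 228.44   46.   ]
green [325.289 193.627] [ 15  14 166] [459.209 185.477  46.   ]
blue [355.436 193.952] [ 14  15 165] [450.296 142.627  46.   ]
sp 87.53515566025195 yaw -0.19868647440848725 C [575.868 161.989   0.   ] rotor [572.746 162.099  60.   ]
1 tab: wrist [325.729  96.426] scene [369.923 192.435] top [355.222 220.469]
1.1 tab: wrist [325.792  81.269] scene [373.443 187.549] top [356.444 215.075]
1.2 tab: wrist [325.861  64.799] scene [377.078 183.182] top [357.691 209.471]
1.3 tab: wrist [325.932  47.272] scene [380.78  179.379] top [358.946 203.73 ]
1.4 tab: wrist [326.006  29.015] scene [384.503 176.178] top [360.192 197.93 ]
0 pip end top(335,123)->scene [398.188 212.921] mid(352,155) [402.754 230.49 ] base(370,183) [410.778 248.35 ]
20 pip end top(335,123)->scene [397.51  207.323] mid(352,155) [402.011 224.433] base(370,183) [409.951 241.819]
50 pip end top(335,123)->scene [396.467 198.717] mid(352,155) [400.869 215.128] base(370,183) [408.679 231.791]
100 pip end top(335,123)->scene [394.654 183.787] mid(352,155) [398.885 199.003] base(370,183) [406.473 214.431]
150 pip end top(335,123)->scene [392.743 168.074] mid(352,155) [396.796 182.057] base(370,183) [404.153 196.216]
200 pip end top(335,123)->scene [390.724 151.519] mid(352,155) [394.593 164.232] base(370,183) [401.709 177.083]
250 pip end top(335,123)->scene [388.59  134.056] mid(352,155) [392.267 145.459] base(370,183) [399.132 156.968]
```

View pics/c2.png

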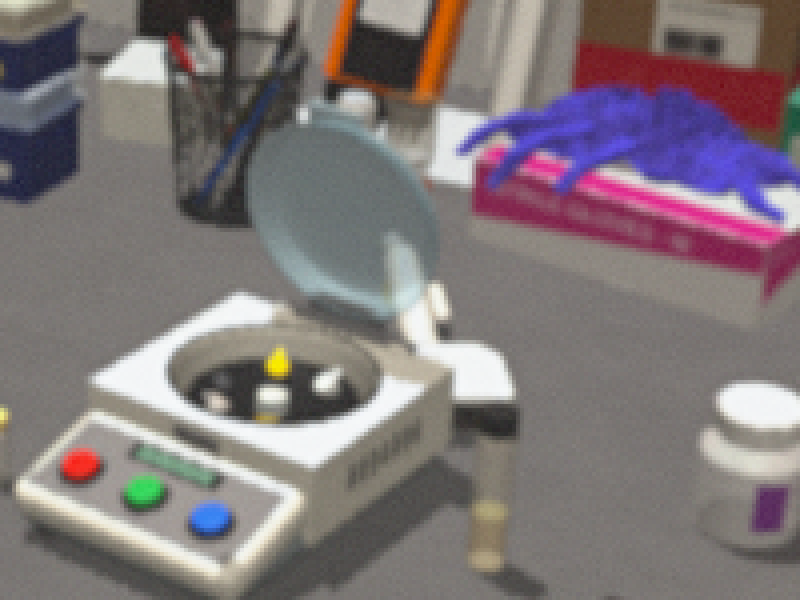

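View pics/c1.png

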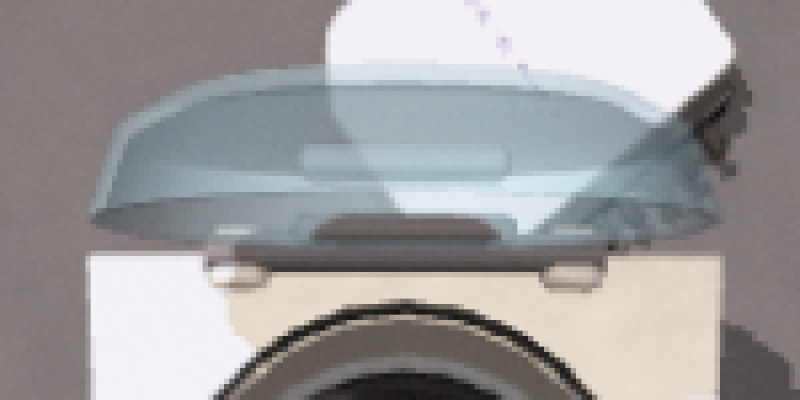

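The tab tip is at scene (379.5,175) and wrist (326,30), which puts the lid at about 1.39 rad, nearly upright. The object behind lies flat: its top-view points match the scene view at z of about 20 mm. Fingers coming down behind the lid to z of about 175 are therefore safe. Next I'll push the lid along its arc with the closed fingertips, watching the force, and finish in fine guarded steps.

```bash
cat >> h.py <<'E'
yaw=-.197; ux=np.array([np.cos(yaw),np.sin(yaw),0]); uz=np.array([0,0,1.]); C=np.array([574.5,162,0])
H=C+72*ux+67.5*uz
def F(): return np.array(monitor.current_wrist_force())
E
python3 - <<'E'
from h import *
ori=down(yaw)
def tcp(th,r=105,gap=0): # front lower corner of the fingertips on the lid's flat
    n=np.sin(th)*ux+np.cos(th)*uz
    return H+r*(-np.cos(th)*ux+np.sin(th)*uz)+(22+gap)*n+8*ux+17*uz
P0=tcp(1.4)+32*ux
up=P0.copy(); up[2]=380
for q in (up,P0,tcp(.7),tcp(0)): assert planner.ik(q,ori) is not None
arm.movel(up,max_speed=200); arm.movel(P0,max_speed=120)
b=F(); print("base",b,monitor.current_clock())
for th in np.r_[1.47,np.arange(1.4,.14,-.07)]:
    arm.movel(tcp(th),max_speed=60); f=F()-b
    print(round(th,2),f,end=" ")
    if np.linalg.norm(f)>8: print("STOP");break
print(monitor.current_clock(),monitor.current_position())
im,p=snap("scene"); cv2.imwrite("pics/s2.png",cv2.resize(im[150:300,300:500],(800,600),interpolation=3)[:,:,::-1])
E
```

```text
base [ 0.627 -0.344  0.405] 8.45
1.47 [-0.235  0.651 -0.323] 1.4 [-0.903  0.139  0.008] 1.33 [ 0.408  0.351 -0.235] 1.26 [-0.899 -0.125 -0.84 ] 1.19 [-1.007  0.545 -0.617] 1.12 [ 0.385  0.763 -0.376] 1.05 [-0.119  1.458 -0.26 ] 0.98 [-0.835 -0.232 -0.915] 0.91 [-0.188 -0.389  0.225] 0.84 [-0.81  -0.168 -0.403] 0.77 [-0.328  0.68   0.094] 0.7 [-0.732  0.121  0.081] 0.63 [0.172 0.234 0.132] 0.56 [-0.597  1.037 -1.174] 0.49 [-0.869  1.744 -0.572] 0.42 [ 0.065  0.429 -0.066] 0.35 [-0.451 -0.193 -0.885] 0.28 [-1.033 -0.932 -0.533] 0.21 [-0.091  0.733 -0.622] 13.9583 [556.261 165.49  127.39 ]
```

View pics/s2.png

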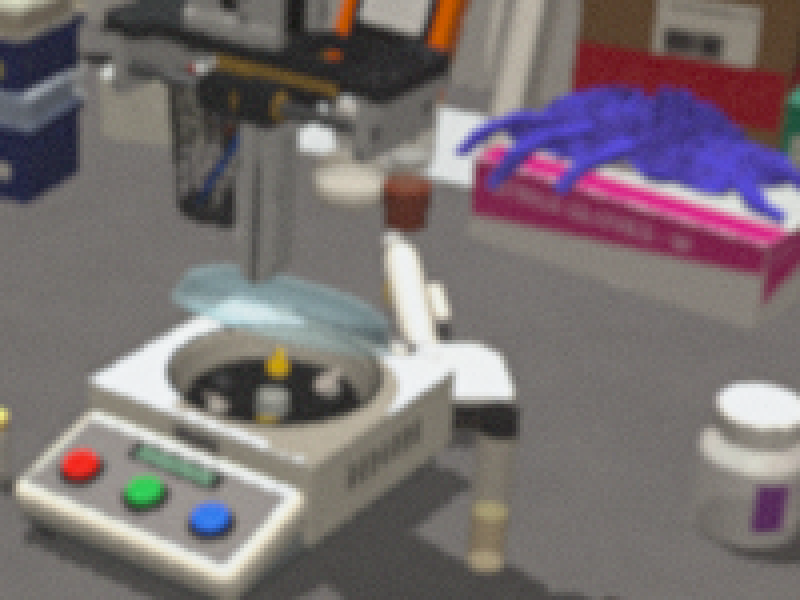

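The lid followed the fingertips to about 0.2 rad, and the centrifuge and its neighbours have not moved. Now the slow guarded finish.

```bash
cat >> h.py <<'E'
def favg(n=4):
    v=[]
    for _ in range(n): arm.wait(.02); v.append(F())
    return np.mean(v,0)
E
python3 - <<'E'
from h import *
b=np.array([.3,0,.2])
for th in (.14,.08):
    n=np.sin(th)*ux+np.cos(th)*uz
    arm.movel(H+105*(-np.cos(th)*ux+np.sin(th)*uz)+22*n+8*ux+17*uz,max_speed=30)
P=np.array(monitor.current_position()); print(P,favg(),monitor.current_clock())
while P[2]-17>84:
    P=P-[0,0,.5]; arm.movel(P,max_speed=8); f=favg(3)
    if P[2]-17<92: print(round(P[2]-17,2),f)
    if f[2]>4.5: break
print(monitor.current_position(),monitor.current_clock())
E
```

```text
[551.789 166.459 114.526] [-0.102 -0.26  -0.056] 14.8417
91.53 [-0.497 -0.751  0.158]
91.03 [-0.479  0.295  0.387]
90.53 [-0.41   0.224  0.514]
90.03 [-0.33   0.522  0.346]
89.53 [-0.115 -0.31   0.651]
89.03 [-0.342  0.17   0.684]
88.53 [0.275 0.227 0.683]
88.03 [ 0.025 -0.575  0.135]
87.53 [-0.25   0.433  0.088]
87.03 [0.196 0.267 0.316]
86.53 [-0.073 -0.068  0.078]
86.03 [-0.217  0.276  0.147]
85.53 [0.205 0.503 0.056]
85.03 [-0.233 -0.043  0.572]
84.53 [-0.213  0.223  0.476]
84.03 [-0.028  0.067  0.271]
83.53 [-0.435  0.119  0.385]
[551.764 166.468 100.501] 23.2417
```

Run:
```python
from h import *
im,p=snap("scene"); a=cv2.resize(im[180:280,300:440],(800,570),interpolation=3)
cv2.imwrite("pics/s3.png",a[:,:,::-1])
im,p=snap("wrist"); cv2.imwrite("pics/w3.png",im[:,:,::-1]); np.save("w3T.npy",p["T"])
```

```text
(no output)
```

View pics/s3.png

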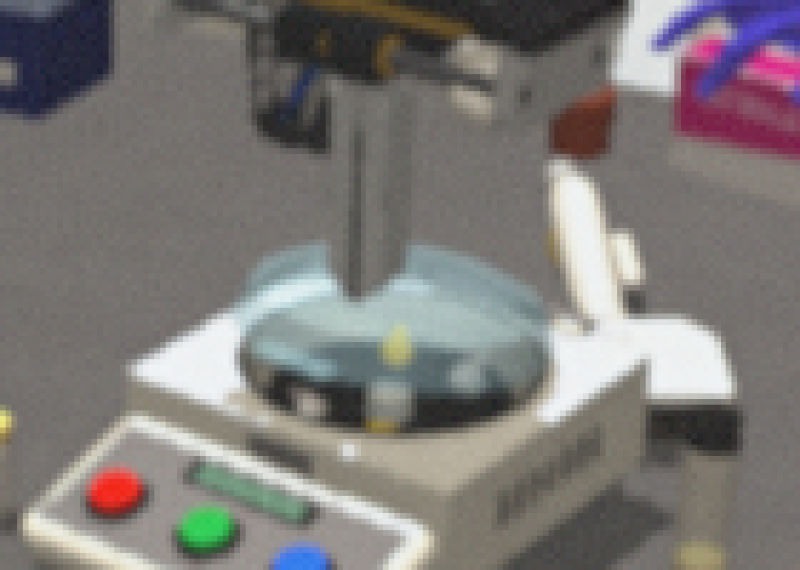

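The lid is low but its outline needs checking: the upper arc is at scene about (358,223), the lower front edge at about (368,256), and the fingertip at about (364,232). I'll compare these with the projected geometry.

Run:
```python
from h import *
p=eyes.camera_params("scene"); uy=np.cross(uz,ux)
def crop(X): u=proj(p,X); return (u-[300,180])*800/140
P=np.array(monitor.current_position()); t=P-17*uz
print("q",P,monitor.current_clock(),"tip corners",[crop(t+a*8*ux+b*12.5*uy).round() for a in(-1,1) for b in(-1,1)])
print("tip rel hinge (x,y,z)",(t-H)@ux,(t-H)@uy,t[2]-H[2])
a=np.linspace(0,2*np.pi,60)
for th in (0,.1,.2,.3):
    e=-np.cos(th)*ux+np.sin(th)*uz; n=np.sin(th)*ux+np.cos(th)*uz
    rim=np.array([crop(H+(72+64.5*np.cos(v))*e+64.5*np.sin(v)*uy) for v in a]); fl=np.array([crop(H+22*n+(72+46*np.cos(v))*e+46*np.sin(v)*uy) for v in a])
    print(th,"rim bbox",rim.min(0).round(),rim.max(0).round(),"flat bbox",fl.min(0).round(),fl.max(0).round(),"tab",crop(H+146*e).round())
print("chamber rim",*[np.round(f([crop(C+66*uz+55*(np.cos(v)*ux+np.sin(v)*uy)) for v in a],0)) for f in (np.min,np.max)])
for c,g in (("red",44),("green",0),("blue",-44)): print(c,crop(C-119*ux+46*uz+g*uy).round())
```

```text
q [551.788 166.451 100.498] 23.3417 tip corners [array([378., 358.]), array([325., 339.]), array([402., 343.]), array([349., 324.])]
tip rel hinge (x,y,z) -95.14411729895261 -0.08055679294530904 15.998427467565406
0 rim bbox [233. 282.] [561. 436.] flat bbox [281. 254.] [516. 361.] tab [284. 426.]
0.1 rim bbox [234. 277.] [561. 407.] flat bbox [285. 244.] [521. 334.] tab [286. 392.]
0.2 rim bbox [237. 269.] [563. 380.] flat bbox [292. 232.] [525. 308.] tab [290. 356.]
0.3 rim bbox [242. 258.] [565. 355.] flat bbox [299. 218.] [530. 285.] tab [296. 319.]
chamber rim [257. 296.] [536. 427.]
red [118. 485.]
green [210. 523.]
blue [305. 562.]
```

Run:
```python
from h import *
p=eyes.camera_params("scene"); uy=np.cross(uz,ux)
t=np.array([556.26,165.49,110.4])
print("s2 tip",[((proj(p,t+a*8*ux+b*12.5*uy)-[300,150])*4).round() for a in(-1,1) for b in(-1,1)])
im=cv2.imread("pics/w3.png"); pw=eyes.camera_params("wrist"); pw["T"]=np.load("w3T.npy")
for n,X in (("tip",np.array(monitor.current_position())-17*uz),("tab0",H-146*ux),("tab.1",H+146*(-np.cos(.1)*ux+np.sin(.1)*uz)),("green",C-119*ux+46*uz),("hinge",H),("chamber",C+66*uz)): print(n,proj(pw,X).round())
top,_=snap("top")
a=cv2.resize(im[60:460,130:530],(500,500)); 
b=cv2.resize(top[180:290,300:410,::-1],(300,300),interpolation=3)
s=eyes.get_image("scene")[200:270,335:405,::-1]; s=cv2.resize(s,(300,300),interpolation=3)
cv2.imwrite("pics/m4.png",np.hstack([np.vstack([a,np.zeros((100,500,3),np.uint8)]),np.vstack([b,s])]))
```

```text
s2 tip [array([271., 324.]), array([234., 311.]), array([288., 313.]), array([251., 301.])]
tip [323. 278.]
tab0 [323. 340.]
tab.1 [323. 351.]
green [323. 378.]
hinge [324. 113.]
chamber [323. 234.]
```

View pics/m4.png

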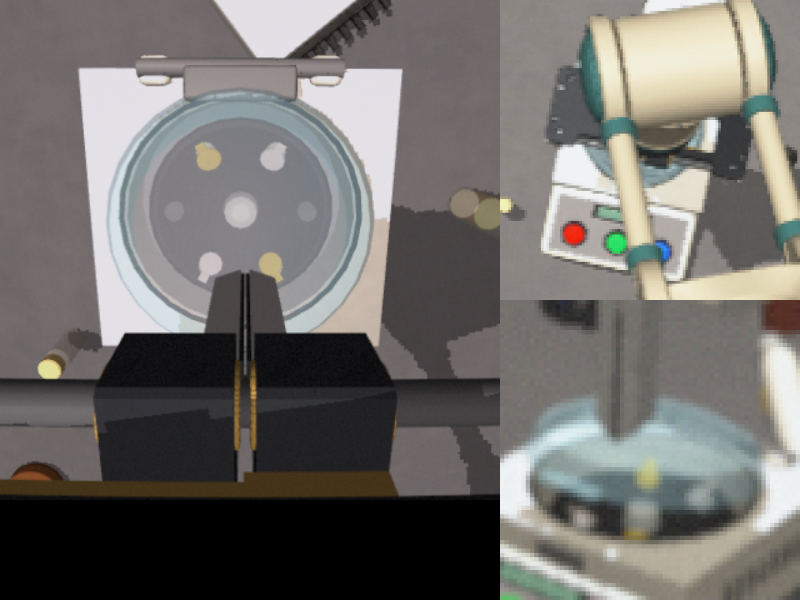

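The last composite shows the hinge bar at wrist row 113, as predicted. In both views the visible fingertip ends about 20 mm short of the nominal 17 mm point: with the fingers closed, the tip is near TCP −4 mm. So the lid is still about 0.1 rad open, which explains why no stop has been felt. I'll continue the guarded descent.

Run:
```python
from h import *
P=np.array(monitor.current_position()); b=favg(4); print("b",b)
def go(dz,sp,n):
    global P
    P=P-[0,0,dz]; arm.movel(P,max_speed=sp); f=favg(n); print(round(P[2],2),f.round(2)); return f[2]-b[2]>3.5
done=False
for dz in (2.5,2,2,1.5,1.5):
    if done:=go(dz,12,2): break
while not done and P[2]>80: done=go(.4,8,2)
print(done,monitor.current_position(),favg(5),monitor.current_clock())
```

```text
b [-0.09   0.023 -0.017]
98.02 [-0.13 -0.07 -0.02]
96.02 [ 0.09  0.1  -0.51]
94.02 [0.7  0.18 0.26]
92.52 [-0.33 -0.07 -0.03]
91.02 [-0.07  0.16  0.16]
90.62 [0.02 0.08 0.16]
90.22 [ 0.26 -0.18  0.9 ]
89.82 [0.24 0.06 0.03]
89.42 [-0.28 -0.21 -0.16]
89.02 [-0.77 -0.14  0.59]
88.62 [-0.08  0.62  0.64]
88.22 [-0.38  0.24  0.29]
87.82 [0.49 0.26 0.44]
87.42 [-0.2  -0.37  0.32]
87.02 [-0.06  0.45  0.52]
86.62 [-0.27  0.06  0.16]
86.22 [-0.25  0.29 -0.41]
85.82 [-0.16 -0.06  0.3 ]
85.42 [-0.16  0.59  0.27]
85.02 [-0.21  0.14  0.38]
84.62 [-0.14  0.57  0.32]
84.22 [ 0.27  0.03 -0.08]
83.82 [-1.08 -0.53  0.99]
83.42 [-0.94 -0.22  4.69]
True [551.834 166.474  83.783] [-1.351  0.541  4.59 ] 30.6833
```

The hard stop came in sharply at TCP z 83.4 (4.6 N), so the lid is shut and the closed tips sit about 6 mm behind the TCP. Next I'll lift off and press the green key along its axis with the same guard.

Run:
```python
from h import *
ori=down(yaw,-np.deg2rad(15)); k=-np.sin(.2618)*ux+np.cos(.2618)*uz
G=np.array([458.8,186,46.]); off=-5.9 # tip ahead of TCP
T=lambda h: G+(h+off)*k
assert planner.ik(T(15),ori) is not None
P=np.array(monitor.current_position()); arm.movel(P+[0,0,65],max_speed=80)
arm.movel(T(16),frame=ori,max_speed=100)
print(monitor.current_position(),T(16),monitor.current_clock())
b=favg(4); arm.movel(T(5),max_speed=25); h=5; fs=[]
while h>-9:
    h-=.5; arm.movel(T(h),max_speed=10); f=(favg(2)-b)@k; fs.append((h,round(f,2)))
    if f>4.3: break
print(fs, monitor.current_clock())
```

```text
[457.229 186.711  56.236] [456.236 186.512  55.756] 33.15
[(4.5, np.float64(0.18)), (4.0, np.float64(-0.06)), (3.5, np.float64(0.72)), (3.0, np.float64(0.53)), (2.5, np.float64(0.31)), (2.0, np.float64(0.3)), (1.5, np.float64(0.43)), (1.0, np.float64(0.83)), (0.5, np.float64(1.12)), (0.0, np.float64(1.21)), (-0.5, np.float64(1.57)), (-1.0, np.float64(1.68)), (-1.5, np.float64(2.81)), (-2.0, np.float64(2.1)), (-2.5, np.float64(2.14)), (-3.0, np.float64(3.35)), (-3.5, np.float64(4.88))] 38.625
```

The force profile matches the key: about 1 N at contact, about 3 N after 4 mm, then a hard end. Now I'll release and withdraw, then check numerically.

Run:
```python
from h import *
k=-np.sin(.2618)*ux+np.cos(.2618)*uz
P=np.array(monitor.current_position()); arm.movel(P+10*k,max_speed=30); arm.movel(P+100*k,max_speed=120)
W=C-130*ux; W[2]=380
arm.movel(W,frame=down(yaw),max_speed=200)
im,p=snap("wrist"); cv2.imwrite("pics/w5.png",im[:,:,::-1]); t,pt=snap("top"); s,ps=snap("scene")
K={}
for c,n in (("red",(295,194)),("green",(325,194)),("blue",(355,194))):
    u,st=blob(im,c,n,16); K[c]=onz(p,u,46); print(c,u,K[c])
print("old green [459.2 185.5], yaw -.1987; now yaw",np.arctan2(-(K['red']-K['blue'])[0],(K['red']-K['blue'])[1]))
# what changed in the scene view between the upright-lid picture and now
d=cv2.absdiff(cv2.imread("pics/w1.png"),im[:,:,::-1]).max(2); m=(d>40).astype(np.uint8); m[215:]=0
n,_,st,ce=cv2.connectedComponentsWithStats(cv2.morphologyEx(m,cv2.MORPH_CLOSE,np.ones((5,5))))
print([tuple(map(int,x)) for x in st[1:] if x[4]>25])
for th in (0,.05,.1): print(th,"tab px",proj(p,H+146*(-np.cos(th)*ux+np.sin(th)*uz)))
print("tab col profile",cv2.cvtColor(im,cv2.COLOR_RGB2GRAY)[140:175,312:340].mean(1).round().astype(int))
print(monitor.current_clock(),F())
```

```text
red [293.542 194.259] [467.59 228.58  46.  ]
green [323.825 194.24 ] [458.975 185.552  46.   ]
blue [353.945 194.341] [450.269 142.77   46.   ]
old green [459.2 185.5], yaw -.1987; now yaw -0.19916685767951012
[(0, 0, 47, 72, 1377), (40, 0, 28, 65, 730), (271, 0, 120, 208, 12040), (482, 0, 26, 24, 215), (507, 0, 29, 35, 161), (535, 0, 105, 117, 5271), (264, 48, 41, 161, 726), (390, 65, 11, 21, 164), (64, 75, 76, 79, 3033), (426, 103, 14, 17, 98), (136, 108, 16, 22, 32), (462, 114, 167, 101, 11691), (387, 122, 3, 43, 63), (0, 134, 30, 58, 1319), (303, 171, 5, 10, 46), (341, 170, 6, 11, 54), (237, 179, 12, 11, 62), (315, 184, 20, 18, 147), (345, 185, 20, 17, 147)]
0 tab px [324.068 163.803]
0.05 tab px [324.053 163.857]
0.1 tab px [324.037 163.63 ]
tab col profile [142 141 140 139 145 156 170 176 176 173 166 149 118 102 155 195 217 228
 230 230 230 230 224 195 179 224 240 242 242 203 157  95 102 138 144]
41.55 [ 0.771  0.038 -0.36 ]
```

Run:
```python
from h import *
p=eyes.camera_params("scene"); im,_=snap("scene"); old=cv2.imread("pics/s1.png")[:,:,::-1]
uy=np.cross(uz,ux)
d=cv2.absdiff(im,old.copy()).max(2)
print("cols 344..356, rows 240..262"); print(d[240:263,342:360:2])
for th in (0,.05,.1):
    e=-np.cos(th)*ux+np.sin(th)*uz; print(th,[proj(p,H+a*e+b*uy).round(1) for a,b in ((146,-18),(146,0),(146,18),(72,64.5),(72,-64.5))])
```

```text
cols 344..356, rows 240..262
[[ 26  52  82  73  75  77  74  80  77]
 [ 10  44  69  75  75  78  78  90  88]
 [ 16  39  59  72  79  79  92  93  96]
 [ 16  43  45  64  88  97  85  90 103]
 [ 10  44  36  56  83  94  82  82  96]
 [ 22  40  39  50  76  83  74  75  96]
 [ 36  36  40  48  54  72  70  79  97]
 [ 23  11  50  55  43  24  46  70  83]
 [ 11  26  74  71  28  27  28  46  70]
 [  5  37  63  95  51  39  58  17  57]
 [  7  32  16  88  93  31  64  35  53]
 [ 15  36  47  30  87  35  41  23  51]
 [ 17  44  63  51  23  48  44  54  65]
 [ 16  59  83  72  61  20  48  79  75]
 [  3  35  77  93  79  63  31  11  13]
 [  2  12  32  66  88  83  72  75  68]
 [  9   2   9  22  56  87  86  93  65]
 [  2   3   1   8  20  48  79  84  23]
 [  6   3   4  12  16  16  31  58   9]
 [  3   6   4   4   5   6  12  22   3]
 [  4   9   7   5   4   7   2   4   6]
 [  4  13  18   1   2   2   3   5   2]
 [  4   9   8   1  17   2   1   4   2]]
0 [array([356.3, 257.2]), array([349.6, 254.6]), array([343. , 252.1]), array([346.6, 234. ]), array([393.5, 250.9])]
0.05 [array([356.5, 254.2]), array([349.7, 251.6]), array([343.1, 249.1]), array([346.6, 232.6]), array([393.6, 249.5])]
0.1 [array([356.7, 251.1]), array([350. , 248.6]), array([343.3, 246.1]), array([346.7, 231.2]), array([393.8, 248. ])]
```

The tab's front edge lies at rows 254–257, which matches the projection for a fully shut lid, and the centrifuge has not moved.

```bash
python3 -c "
from plant import *
print(monitor.current_clock(), workorder.hand_in())"
```

```text
the job is handed in; nothing more can be done
41.6 None
```

I pushed the lid fully shut, then pressed and released the green start key, withdrew the arm clear and handed the job in at 41.6 s. No judged result came back. My last check showed the lid at its stop and the centrifuge unmoved; I didn't re-check the vials, dish, rack and jar one by one.

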